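# Push the stuck plug out of the centrifuge sleeve

## Robot

A 6-joint arm with a two-finger parallel gripper is mounted at the origin on the work surface. World frame = base frame: x ahead of the robot, y to its left, z up, the work surface at z = 0. Lengths are in mm, angles in degrees, forces in N, time in s.
With the tool pointing down it reaches from about 325 to 925 mm from the base axis. Payload 3.1 kg.
Tool frame: the origin (TCP) lies at the very end of the fingers, on their centre line; the grasp point (between the pads) lies grasp_offset behind it (grasp_offset is the distance from the TCP to the grasp point, in mm); z points along the fingers, y is the line along which they close (so a half turn about z gives the same grasp; the last joint's range is limited). The gripper opens to 85 mm and grips with 20 to 120 N. Pads are 22 mm wide; open, the fingers measure 114 mm over their backs; the gripper's body (76 mm by 85 mm) begins 54 mm behind the grasp point. The pads swing forward as they close: fully open they stand 13 mm farther back than shut.
Start: joints at [-82.689, 12.427, 92.441, -0, 75.132, -6.429], TCP at [148.464, -607.123, 231.3] pointing down, gripper open.
Joint ranges: [-157.48, 157.48], [-44.54, 120.13], [17.64, 146.25], [-64.5, 244.5], [7.68, 150.69], [-147.95, 147.95]. Speed limits (degrees/s): [159.86, 159.86, 180, 180, 180, 180].

## Interface

Orientations are given as [roll, pitch, yaw] about the fixed x, y, z axes, in that order (R = Rz(yaw) Ry(pitch) Rx(roll)).
In Python, from station import * gives the robot as it stands. Calls block until the motion is done:
- goto(position, orientation): joint-space move of the TCP to a pose.
- move_l(position, attitude=None, speed=150): straight line of the TCP; attitude=None keeps the orientation; speed is the mean speed in mm/s.
- move_j(angles): joint-space move.
- grip(opening, squeeze=None): finger opening in mm; squeeze is the grip in N (None keeps the last); returns when the fingers have stopped.
- wait(seconds).
- solve_ik(position, orientation): joint angles nearest the present ones, or None.
- get_obs(): the state.
- get_image(name): name is "side" or "top" or "wrist"; returns the picture (480x640x3 uint8, red, green, blue); there is no depth.
- get_calibration(name): a dict with "fx", "fy", "cx", "cy" (pixels), "D" ([k1, k2, p1, p2, k3] as OpenCV has them; the pictures are not rectified), "R" (3x3) and "t" (3): a world point X has camera coordinates R X + t; the wrist camera has in their place "mount" (4x4, takes a point from camera to tool coordinates, whose origin is the TCP and whose axes are the flange's). Camera axes: x right, y down, z forward; pixel columns grow to the right and rows downward; lengths in mm; the calibration is good to about 2 mm. A picture is of the moment at which its call begins: read the wrist's pose just before it. get_calibration takes no time and is no camera call.
A pose or a line that the arm cannot do raises Unreachable and nothing moves.
- sign_off(): hands the job in; it is judged then, once.
Trained networks look in the newest picture that a camera, given by its name, has taken for a name from the list of things; names that differ only in an ending like _2 or _b are one class to them, and where a whole thing is asked for, a point or a joint stands for the part that bears it (a point fixed in the world has none). Each returns a list of dicts, best first, with "score" (0 to 1); they miss things now and then, are a little off and sometimes report something else, mostly with a low value. They report only what shows in the picture. A call takes as long as a camera call. They do not tell look-alikes from the thing itself.
- spot_in(name, camera): "extent" ([centre column, centre row, width, height] in pixels, round what is visible of it).
- regions_of(name, camera): "region" (480x640 bool, what is visible of it) and "extent" ([centre column, centre row, width, height] in pixels, round what is visible of it).
The state is a dict: "t": time; "joint_pos": joint angles; "qvel": joint speeds; "effort": joint torques, N m; "tcp_pos": TCP position; "ee_rot": TCP orientation; "wrist_force": force on the tool from outside, world axes, zero at the start; "moment": the same for the moment, N m; "grip_width": finger opening in mm; "grip_force": force on a finger pad.
Only numpy, scipy, OpenCV 4.12 (cv2) and the standard library are available. Lean on these libraries where they do the work, as an engineer would, in place of code of your own. Each camera call takes 0.05 s, during which the arm holds its last target. There are 200 camera calls.

## Task

A yellow-green plug is stuck in the clear centrifuge sleeve on the stand. Take the red-handled ejector rod from the steel tray, push it into the sleeve's open end so that the plug comes out of the far end and falls into the blue catch box, then draw the rod out and lay it back in the tray without dropping it. Leave everything else where it stands.

Things in the scene. Friction and masses are not known exactly. Their poses are not given: they have to be found in the camera images.
- stand: fixed aluminium stand holding a level clear sleeve (tube open at both ends, 100 mm long, 50 mm outside, 36 mm bore) with its axis 75 mm above the table, along the stand's own y; an open blue catch box is joined on at the +y end. Two uprights beside the sleeve, 69 mm wide, reach 103 mm up; a brass knob on top reaches 111 mm. Origin: on the table under the sleeve's middle; z up
- sleeve_mouth (a point): centre of the sleeve's open entry end (the end away from the blue box), on the bore's axis; axes as the stand's, +y leads into the bore
- sleeve_exit (a point): centre of the sleeve's exit end, over the near edge of the blue catch box, 100 mm along +y from the mouth; axes as the stand's
- catch_floor (a point): middle of the catch box's floor, 4 mm above the table; the box is 120 mm (x) by 140 mm (y) outside, 40 mm high, walls 4 mm; axes as the stand's
- plug: the stuck yellow-green plug: cylinder 33 mm across, 60 mm long, about 80 g, lying in the sleeve, axis (own y) along the bore; origin at its centre. Its rear end starts 5 to 25 mm inside the mouth. A spring shoe grips it: moving it takes about 5 to 12 N for the first 35 to 55 mm, then little; pushed clear of the exit it falls into the box, lying or standing
- rod: ejector rod, 202 mm long, about 250 g: red flat-sided handle 24 mm wide (x), 70 mm long (y), 36 mm high (z), then a 14 mm steel shaft with a white head 20 mm across. Origin: handle's centre, on the rod's axis; +y points to the tip. Lies level in the tray, axis 22 mm above the table (18 mm above the tray's floor); centre of mass about 15 mm from the origin towards the tip
- rod_tip (a point): centre of the flat white end of the rod, 167 mm along +y from the rod's origin. With the tip at the sleeve's exit the handle is still 32 mm short of the mouth
- tray: fixed steel instrument tray, open on top, 160 mm (x) by 280 mm (y) outside, 20 mm high, walls and floor 4 mm thick, with the rod lying in it roughly along its y. Origin: on the table under its middle; z up
- bucket: bystander: black open cup (centrifuge bucket), 90 mm across, 85 mm high; origin centre of its underside
- jar: bystander: yellow-green jar with an amber lid, 84 mm across, 104 mm high; origin centre of its underside
- tip_box: bystander: white box with a blue top, 92 x 122 x 42 mm high; origin centre of its underside
- spare_plug: bystander: blue plug standing on end, 33 mm across, 60 mm high; origin centre of its underside
- timer: bystander: small grey timer, 70 x 90 x 31 mm; origin centre of its underside
- wrench: bystander: steel wrench lying flat, 170 mm long; origin at its middle, on the table
Not all that is in view belongs to the job. Of the things that look like the rod, the larger one is meant.

How it is judged:
By the outcome, as a careful person would: the job done as asked, in the order asked, and still so for the second after the job is handed in, with the robot touching nothing.
It also fails if it takes over 58 s, if anything falls off the work surface, if the arm or the gripper's body presses on something with over 40 N, if the wrist force passes 120 N, or if a joint passes its speed limit or range.

## Working session

There is one attempt and no reset: what is moved stays moved. The work goes in short steps, each a Python script; the robot and the scene stay as the last script left them, time stands still between calls to the robot, and variables do not carry over. Pictures are saved under pics/ and viewed, at most 10 in all, crops included, and the job is handed in when it is done.

```bash
mkdir -p pics; ls
python3 - <<'E'
from station import *
import cv2,numpy as np
o=get_obs();print(o)
for c in ["top","side"]:
    im=get_image(c);cv2.imwrite(f"pics/{c}0.png",im[:,:,::-1])
    k=get_calibration(c);print(c,k)
    for n in ["stand","rod","plug","tray"]:
        for d in spot_in(n,c): print(n,d)
print(get_calibration("wrist"))
E
```

```text
pics
{'t': 0.0, 'joint_pos': array([-8.26894910e+01,  1.24763469e+01,  9.25317938e+01, -8.22520653e-04,
        7.51324250e+01, -6.42728690e+00]), 'qvel': array([-0.00011753, -0.06071817,  0.02111036,  0.04000445, -0.03441224,
       -0.05315579]), 'effort': array([ 5.49129691e-04, -3.96848309e+01, -3.03853583e+01, -2.08824163e-04,
        9.70894005e-03, -1.35628613e-05]), 'tcp_pos': array([ 148.34737781, -606.26958126,  229.94251766]), 'ee_rot': array([-1.79860229e+02, -1.49457486e-02,  1.37379897e+01]), 'wrist_force': array([ 0.16364425, -0.18884429, -0.49502812]), 'moment': array([0.02882819, 0.05944734, 0.03113938]), 'grip_force': 0.0, 'grip_width': 85.68905332197062}
top {'fx': 608.1431058048308, 'fy': 608.1431058048308, 'cx': 316.0302729258788, 'cy': 240.9520278564875, 'D': array([0.01942295, 0.        , 0.        , 0.        , 0.        ]), 'R': array([[ 0.02121141, -0.99965227,  0.01566587],
       [-0.98815951, -0.023344  , -0.15164381],
       [ 0.15195678, -0.0122638 , -0.98831105]]), 't': array([ -67.84443772,  577.71428043, 1683.97719586])}
stand {'extent': [243.8, 223.
[... 723 characters left out ...]
tent': [335.8, 358.9, 57.2, 81.5], 'score': 0.59}
tray {'extent': [340.8, 364.1, 125.7, 138.1], 'score': 0.9}
tray {'extent': [339.3, 204.5, 48.6, 81.2], 'score': 0.28}
{'fx': 338.3633447596112, 'fy': 338.3633447596112, 'cx': 316.8653835801986, 'cy': 240.74486965229028, 'D': array([-0.03463969,  0.        ,  0.        ,  0.        ,  0.        ]), 'mount': array([[ 2.65003054e-04, -9.46915237e-01, -3.21483225e-01,
         8.23646363e+01],
       [ 9.99999708e-01,  2.03770431e-05,  7.64293824e-04,
         7.78782788e-01],
       [-7.17170589e-04, -3.21483334e-01,  9.46914965e-01,
        -1.42192726e+02],
       [ 0.00000000e+00,  0.00000000e+00,  0.00000000e+00,
         1.00000000e+00]])}
```

Run:
```python
import cv2,numpy as np
a=cv2.imread("pics/top0.png");cv2.imwrite("pics/top0c.png",cv2.resize(a[140:400,130:530],(800,520),interpolation=cv2.INTER_CUBIC))
```

```text
(no output)
```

View pics/top0c.png

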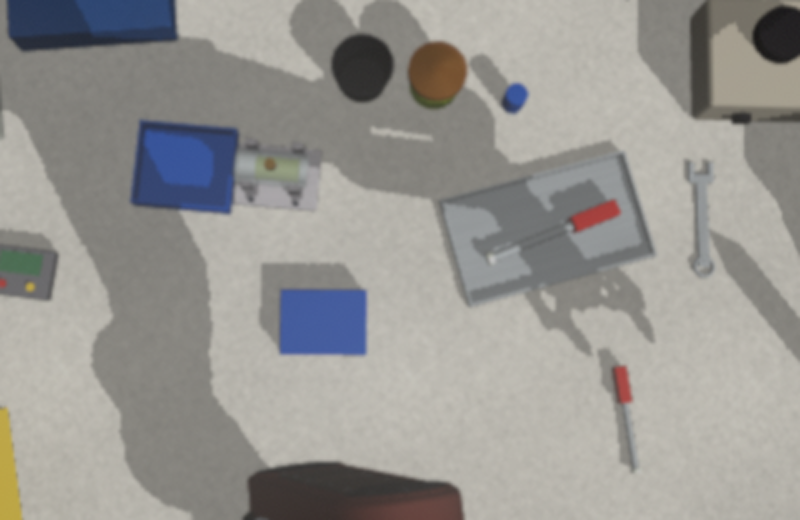

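View pics/side0.png

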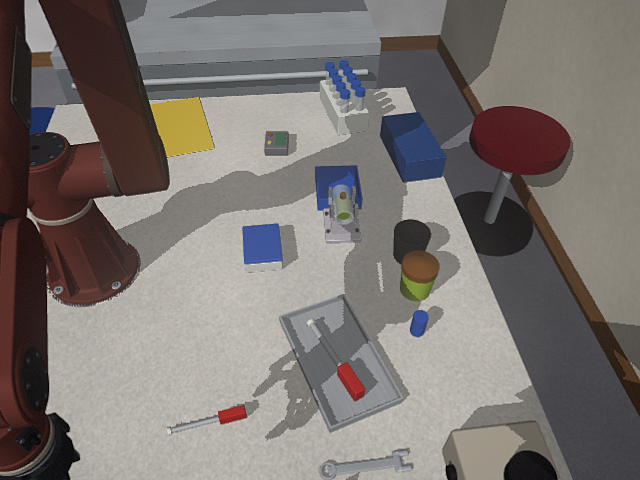

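The larger rod (handle at about (428,247), tip at about (375,269) in the top picture) lies in the tray. The look-alike is shorter and lies on the table at about (442,349). The task wants the larger one in the tray. Next I measure both rods and the stand from the top and side views.

```bash
cat > h.py <<'E'
from station import *
import cv2,numpy as np
from scipy.spatial.transform import Rotation as Ro
def cam(c,obs=None):
    k=get_calibration(c); K=np.array([[k['fx'],0,k['cx']],[0,k['fy'],k['cy']],[0,0,1]])
    if c=='wrist':
        T=np.eye(4);T[:3,:3]=Ro.from_euler('xyz',obs['ee_rot'],degrees=True).as_matrix();T[:3,3]=obs['tcp_pos']
        M=np.linalg.inv(T@k['mount']);R,t=M[:3,:3],M[:3,3]
    else: R,t=np.array(k['R']),np.array(k['t'])
    return K,np.array(k['D']),R,t
def toplane(C,px,z):
    K,D,R,t=C; u=cv2.undistortPoints(np.array(px,float).reshape(-1,1,2),K,D)[:,0]
    d=np.c_[u,np.ones(len(u))]@R; o=-R.T@t
    return o+d*((z-o[2])/d[:,2])[:,None]
def proj(C,X):
    K,D,R,t=C; return cv2.projectPoints(np.array(X,float).reshape(-1,1,3),cv2.Rodrigues(R)[0],t,K,D)[0][:,0]
def red(im,lo=None):
    h=cv2.cvtColor(im,cv2.COLOR_RGB2HSV); return ((h[...,0]<8)|(h[...,0]>172))&(h[...,1]>150)&(h[...,2]>90)
E
python3 - <<'E'
from h import *
print([ (n,globals()[n]) for n in globals() if 'grasp' in n], get_obs().get('grasp_offset'))
C=cam('top');im=get_image('top')
m=red(im)
n,l,s,c=cv2.connectedComponentsWithStats(m.astype(np.uint8))
for i in range(1,n):
    if s[i,4]>30: print('red',s[i],c[i].round(1),toplane(C,[c[i]],38)[0].round(1))
print('rod handle/tip',toplane(C,[(428,247.5),(375,269)],[38,22]).round(1))
print('lookalike ends',toplane(C,[(441,322),(446.5,375)],10).round(1))
cr=lambda p:[(130+x/2,140+y/2) for x,y in p]
box=toplane(C,cr([(140,121),(239,128),(231,213),(132,204)]),40);print('box',box.round(1),box.mean(0))
tr=toplane(C,cr([(438,203),(623,153),(654,253),(471,305)]),20);print('tray',tr.round(1),tr.mean(0))
Cs=cam('side');get_image('side')
for n in ['stand','rod']:
  for cc in ['top','side']:
    for r in regions_of(n,cc)[:2]:
        g=r['region'];ys,xs=np.nonzero(g);print(n,cc,r['score'],xs.mean(),ys.mean(),r['extent'])
E
```

```text
[('grasp_offset', 18.700000000000003)] None
red [ 470   55   95   77 5647] [517.   93.6] [1036.8 -642.3   38. ]
red [417 242  22  12 123] [427.4 247.4] [ 569.1 -373.2   38. ]
rod handle/tip [[ 568.7 -375.    38. ]
 [ 505.3 -225.7   22. ]]
lookalike ends [[ 359.4 -416.1   10. ]
 [ 212.2 -429.9   10. ]]
box [[689.3 280.3  40. ]
 [682.6 138.3  40. ]
 [559.1 145.   40. ]
 [568.7 285.6  40. ]] [624.93851195 212.31378572  40.        ]
tray [[ 583.5 -150.3   20. ]
 [ 663.4 -418.5   20. ]
 [ 518.2 -461.6   20. ]
 [ 437.6 -199.3   20. ]] [ 550.6993656  -307.42461057   20.        ]
stand top 0.65 239.49570041608877 224.34008321775312 [244.2, 222.8, 99.3, 47.7]
stand top 0.55 311.46320868516284 172.77201447527142 [312.8, 174.7, 30.1, 34.8]
stand side 0.6 338.9842704149933 201.26171352074965 [340.3, 203.6, 48.4, 74.9]
rod top 0.78 410.8961625282167 253.68848758465012 [407.5, 254.3, 70.8, 35.6]
rod top 0.62 402.7377441211638 253.48445595854923 [405.0, 254.1, 109.0, 77.3]
rod side 0.93 340.3744769874477 366.44874476987445 [335.9, 362.1, 58.9, 81.4]
rod side 0.74 214.26628075253257 419.19392185238786 [209.6, 422.1, 83.8, 26.6]
```

The rod in the tray measures about 197 mm against 202 given, and the look-alike about 148 mm. The tray one is meant. The box is at about (625,212), yaw about -3°. I'm moving above the rod for a close look.

Run:
```python
from h import *
goto([568,-373,170],[180,0,113]); grip(50)
o=get_obs(); im=get_image('wrist'); np.savez('w1.npz',im=im,p=o['tcp_pos'],r=o['ee_rot'])
print(o['t'],o['tcp_pos'],o['ee_rot'],o['joint_pos'],o['grip_width'])
C=cam('wrist',o)
m=red(im).astype(np.uint8);n,l,s,c=cv2.connectedComponentsWithStats(m)
for i in range(1,n):
    if s[i,4]>150:
        ct=cv2.findContours((l==i).astype(np.uint8),0,1)[0][0]
        print(s[i],c[i]); r=cv2.boxPoints(cv2.minAreaRect(ct)); print(r,toplane(C,r,40).round(1))
for r in regions_of('rod','wrist')[:2]:
    ys,xs=np.nonzero(r['region']);print(r['score'],r['extent'])
for r in spot_in('rod_tip','wrist')[:2]: print(r)
cv2.imwrite('pics/w1.png',im[:,:,::-1])
```

```text
3.0083 [ 567.83140813 -373.26068085  170.0504612 ] [1.79999130e+02 4.17079063e-03 1.12974231e+02] [-3.92308526e+01  2.18949836e+01  8.73245115e+01 -1.24430059e-03
  7.07764095e+01 -6.22046739e+01] 50.16674751189679
[  15  147   60   32 1139] [ 44.65847234 162.31870061]
[[ 11.17415  164.57866 ]
 [ 15.522463 145.73598 ]
 [ 78.11236  160.1798  ]
 [ 73.764046 179.02248 ]] [[ 316.9 -420.1   40. ]
 [ 318.4 -403.4   40. ]
 [ 368.8 -395.1   40. ]
 [ 368.2 -411.7   40. ]]
[ 307  190   28   78 2107] [320.35453251 227.83531087]
[[307. 190.]
 [334. 190.]
 [334. 267.]
 [307. 267.]] [[ 547.1 -346.4   40. ]
 [ 567.3 -337.8   40. ]
 [ 594.7 -399.6   40. ]
 [ 573.  -408.9   40. ]]
0.9 [45.6, 161.8, 90.7, 39.7]
0.65 [320.5, 139.3, 28.7, 266.9]
{'extent': [45.9, 163.8, 91.1, 36.1], 'score': 0.7}
{'extent': [320.9, 138.8, 31.4, 261.9], 'score': 0.58}
```

View pics/w1.png

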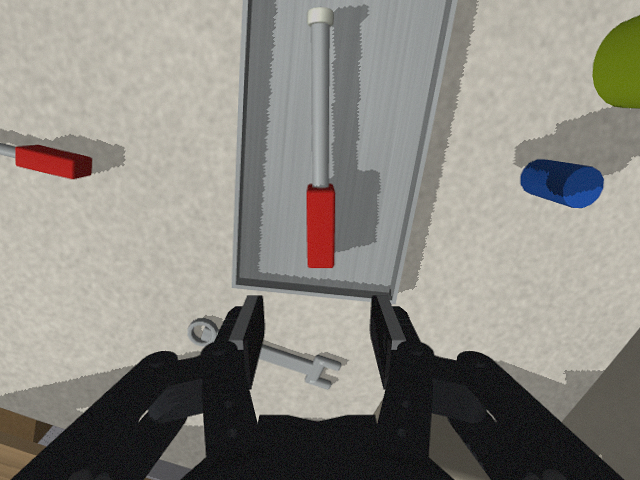

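The picture shows the rod in the tray with its handle at columns 307–334, rows 190–267 and its head at (320,15). The short look-alike is outside the tray at (45,162). At z=40 the handle measures 68 × 23 mm, which matches the description, so this is the rod to take. I'll grasp it, lift it, and look at the stand from beside it.

Run:
```python
from h import *
w=np.load('w1.npz');C=cam('wrist',dict(tcp_pos=w['p'],ee_rot=w['r']))
hc=toplane(C,[(320.5,228.5)],40)[0]; hd=toplane(C,[(320.3,16)],32)[0]
d=hd-hc; yaw=np.degrees(np.arctan2(d[1],d[0])); print(hc,hd,np.hypot(*d[:2]),yaw)
u=np.array([np.cos(np.radians(yaw)),np.sin(np.radians(yaw))])
g=hc[:2]+8*u; print(g)
np.savez('rod.npz',hc=hc,yaw=yaw,g=g)
goto([*g,60],[180,0,yaw]); move_l([*g,9],speed=100)
o=get_obs();print(o['wrist_force'],o['tcp_pos'])
grip(15,80); o=get_obs();print(o['t'],o['grip_width'],o['grip_force'],o['wrist_force'],o['tcp_pos'])
move_l([*g,120],speed=120); o=get_obs();print(o['t'],o['grip_width'],o['grip_force'],o['wrist_force'],o['moment'])
goto([500,20,260],[180,0,87]); wait(.1)
o=get_obs(); im=get_image('wrist'); np.savez('w2.npz',im=im,p=o['tcp_pos'],r=o['ee_rot'])
print(o['t'],o['tcp_pos'],o['ee_rot'],o['grip_width'])
cv2.imwrite('pics/w2.png',im[:,:,::-1])
```

```text
[ 569.99629153 -372.00405256   40.        ] [ 507.75301085 -226.74933364   32.        ] 158.02898265408857 113.19567733862634
[ 566.84531101 -364.6507321 ]
[-0.77419192 -0.73333774 -0.1742161 ] [ 566.57962773 -364.46152701    8.30841041]
4.6833 22.74353934145785 79.25899386405945 [ 0.27383518 -0.61981858  1.32838757] [ 567.68174159 -365.26622112   10.1302387 ]
5.7583 22.726287722711042 78.7125813961029 [-0.90864312 -0.04016135 -2.25957096] [-0.03415433  0.02699041  0.00773   ]
7.3917 [500.15905955  19.20368586 259.48543269] [-1.79950971e+02  1.20977468e-02  8.69347586e+01] 23.0365247519177
```

View pics/w2.png

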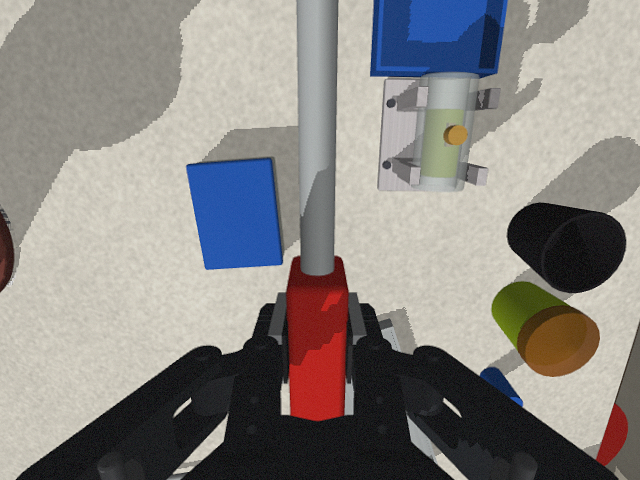

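Run:
```python
from h import *
a=cv2.imread("pics/w2.png")[60:210,365:515];cv2.imwrite("pics/w2c.png",cv2.resize(a,(600,600),interpolation=cv2.INTER_CUBIC))
```

```text
(no output)
```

View pics/w2c.png

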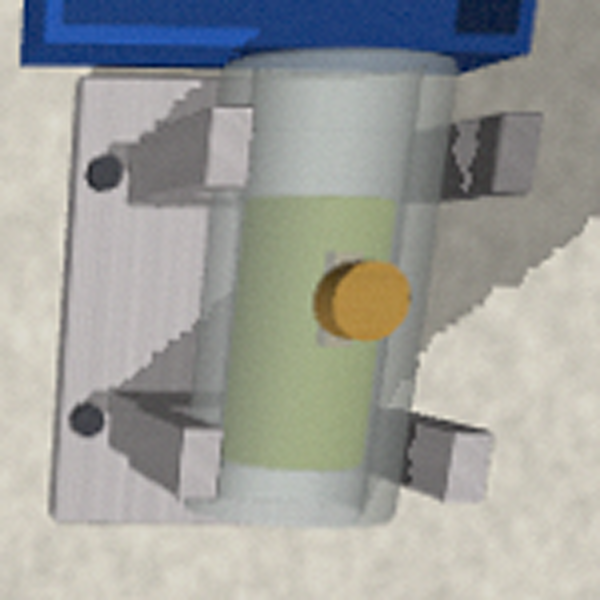

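Run:
```python
from h import *
w=np.load('w2.npz');C=cam('wrist',dict(tcp_pos=w['p'],ee_rot=w['r']))
f=lambda p:[(364.6+x/4,59.6+y/4) for x,y in p]
U=toplane(C,f([(207,147),(181,463),(541,152),(491,466)]),103);print(U.round(1),U.mean(0))
print('widths',np.hypot(*(U[2]-U[0])[:2]),np.hypot(*(U[3]-U[1])[:2]))
d=(U[0]+U[2]-U[1]-U[3]);print('dir',np.degrees(np.arctan2(d[1],d[0])))
print('knob',toplane(C,f([(371,300)]),111))
P=toplane(C,f([(76,77),(52,522)]),4);print('plate',P)
from scipy.optimize import minimize_scalar,least_squares
# fit: stand x,y,yaw ; knob, upright outer lines, sleeve silhouette lines (left/right), mouth/exit y
cc=-C[2].T@C[3]
def res(p):
    x,y,a=p;u=np.array([np.cos(a),np.sin(a),0]);n=np.array([u[1],-u[0],0]);o=np.array([x,y,0])  # u=stand y, n=stand x
    r=[]
    for q,s in zip(U,(-1,-1,1,1)): r.append((q-o)@n-34.5*s)
    k=toplane(C,f([(371,300)]),111)[0]-o; r+=[k@n,k@u]
    r+=[(U.mean(0)-o)@u]
    for q,s in ((f([(205,290)])[0],-1),(f([(188,500)])[0],-1),(f([(440,230)])[0],1),(f([(458,90)])[0],1)):
        X=toplane(C,[q],75)[0];v=X-cc;v/=np.linalg.norm(v)  # distance ray-axis
        w_=np.cross(v,u);w_/=np.linalg.norm(w_);w_*=np.sign(w_@n);r.append((cc-(o+[0,0,75]))@w_-25*s)
    return r
s=least_squares(res,[618,92,np.radians(87)],loss='soft_l1');x,y,a=s.x;print(x,y,np.degrees(a),np.round(res(s.x),1))
u=np.array([np.cos(a),np.sin(a)]);print('mouth',s.x[:2]-50*u,'exit',s.x[:2]+50*u)
print('mouth/exit px crop',[( (q-[364.6,59.6])*4).round() for q in proj(C,[[*(s.x[:2]+t*u),z] for t,z in((-50,100),(-50,50),(50,100),(50,50))])])
# plug ends
pl=toplane(C,f([(295,468),(320,197)]),75)[:,:2]-s.x[:2];print('plug ends along',pl@u)
# rod in hand: head not visible; check handle/shaft columns
np.savez('stand.npz',o=s.x[:2],a=np.degrees(a))
```

```text
[[587.1 120.2 103. ]
 [583.6  55.7 103. ]
 [656.6 116.4 103. ]
 [652.5  51.8 103. ]] [619.96542414  86.02451302 103.        ]
widths 69.67427973306764 69.03156908979003
dir 86.64912887739929
knob [[619.94454865  88.65208442 111.        ]]
plate [[578.53361573 145.82968177   4.        ]
 [572.1579144   25.24601246   4.        ]]
620.4552166456131 87.31013769611174 86.7778692918089 [-0.7 -0.5 -0.  -0.5 -0.6  1.3 -1.3  0.7  1.1  0.4  0.4]
mouth [617.64485903  37.38918127] exit [623.26557426 137.23109412]
mouth/exit px crop [array([325., 535.]), array([256., 499.]), array([382.,  51.]), array([299.,  82.])]
plug ends along [-38.40460051  22.92165704]
```

The crop shows uprights, knob, sleeve and plug clearly. The fit agrees to about 1 mm: upright width 69 mm, plug 61 mm long, rear about 12 mm inside the mouth. Next I go to the pre-insertion pose and check the tip there.

Run:
```python
from h import *
s=np.load('stand.npz');o0,a=s['o'],float(s['a']);u=np.array([np.cos(np.radians(a)),np.sin(np.radians(a))])
p=o0+(-75-159)*u
goto([*p,200],[180,0,a]); move_l([*p,63.5],speed=150); wait(.3)
o=get_obs();print(o['t'],o['tcp_pos'],o['ee_rot'],o['wrist_force'],o['moment'])
for c in ['side','top']:
    C=cam(c);im=get_image(c)[:,:,::-1].copy()
    P=o['tcp_pos'][:2]; t=P+159*u
    q=proj(C,[[*t,75.5],[*(o0-50*u),75],[*(o0+50*u),75],[*(P-8*u),93.5]]);print(c,q.round(1))
    x0,y0=np.int32(q.mean(0))-[75,56] ; cr=cv2.resize(im[y0:y0+112,x0:x0+150],(800,597),interpolation=cv2.INTER_CUBIC)
    for k in q: cv2.circle(cr,tuple(np.int32(((k+.5-[x0,y0])*5.333))),4,(255,0,255),1)
    cv2.imwrite(f'pics/pre_{c}.png',cr)
```

```text
9.6417 [ 607.85063469 -146.56906529   64.36595522] [1.79919727e+02 2.36471426e-02 8.67735539e+01] [-0.52452516  0.20988897 -3.05155416] [-0.03775567  0.00389965  0.04634539]
side [[345.5 225.5]
 [344.3 218.4]
 [340.7 191.4]
 [353.2 273.8]]
top [[292.5 225.4]
 [283.6 224.9]
 [247.9 222.1]
 [352.5 229. ]]
```

View pics/pre_side.png

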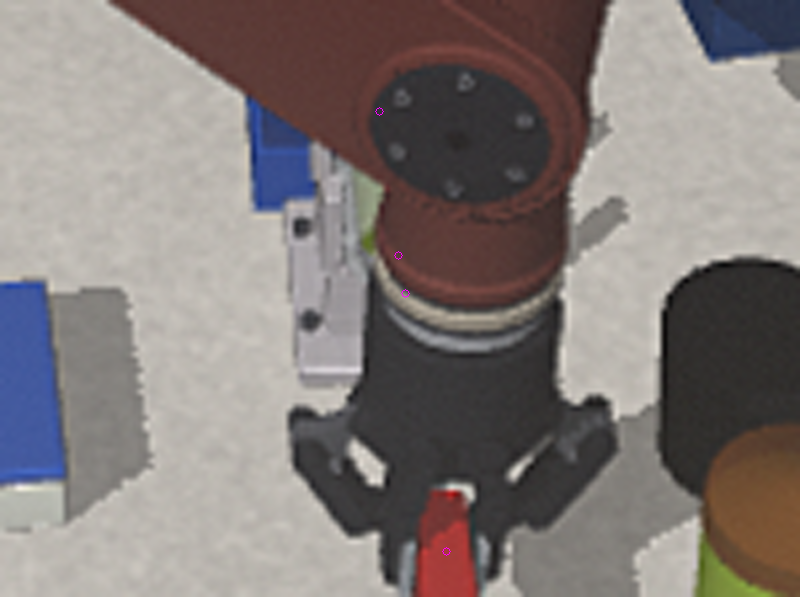

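View pics/pre_top.png

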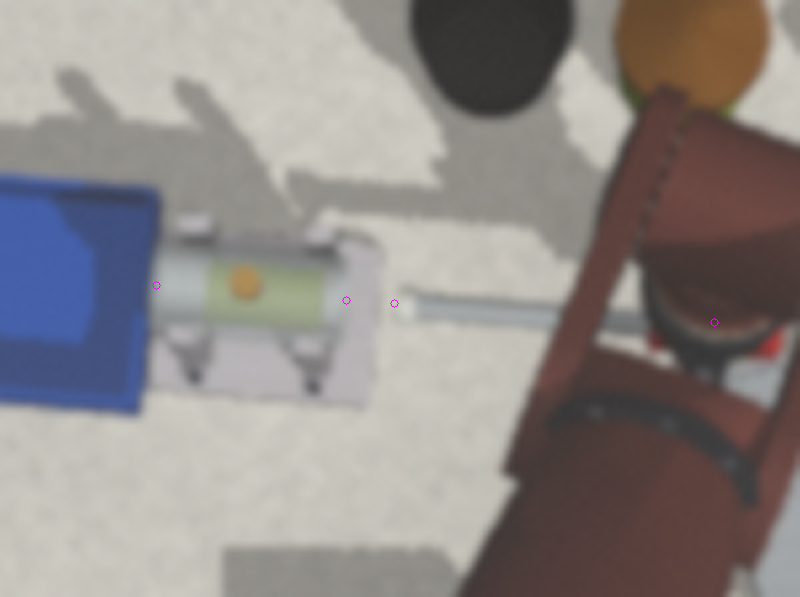

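The tip sits at about (399,303) in the crop against (394,303) predicted, roughly 2 mm behind. The shaft is in line with the sleeve axis. Inserting now.

Run:
```python
from h import *
s=np.load('stand.npz');o0,a=s['o'],float(s['a']);u=np.array([np.cos(np.radians(a)),np.sin(np.radians(a))])
for tip,v in ((-42,100),(-20,60),(5,60),(35,60),(55,60),(63,40)):
    move_l([*(o0+(tip-159)*u),63],speed=v); o=get_obs()
    f=o['wrist_force'];print(tip,round(o['t'],2),(o['tcp_pos'][:2]-o0)@u+159,o['tcp_pos'][2],f.round(1),o['moment'].round(2),o['grip_width'])
    if np.linalg.norm(f)>30: print('STOP');break
wait(.3)
im=get_image('top')[:,:,::-1];print(spot_in('plug','top'))
cv2.imwrite('pics/push_top.png',cv2.resize(im[165:277,180:330],(800,597),interpolation=cv2.INTER_CUBIC))
```

```text
-42 10.22 -41.00496378688368 62.868208856504296 [ 0.7  0.5 -2.4] [-0.01  0.   -0.03] 23.148584346008043
-20 10.74 -21.996781682787287 63.59644316618328 [ 0.  -5.8 -2.5] [-0.85  0.03 -0.07] 23.030682397129716
5 11.31 2.84355655502722 63.55753034193525 [ 1.  -5.8 -2.7] [-0.96 -0.06 -0.09] 23.00188926610823
35 11.96 35.459524060840295 62.845446542759085 [-0.2 -0.8 -2.7] [-0.    0.05 -0.04] 23.35605171140275
55 12.44 55.48063239777228 62.96118290912753 [-0.2  0.4 -3. ] [ 0.02 -0.02  0.03] 22.997758577337088
63 12.79 63.19787133455665 62.97537031153952 [ 0.4 -0.2 -3.3] [ 0.03  0.01 -0.04] 23.17433826148404
[{'extent': [217.4, 225.4, 16.7, 10.6], 'score': 0.52}]
```

View pics/push_top.png

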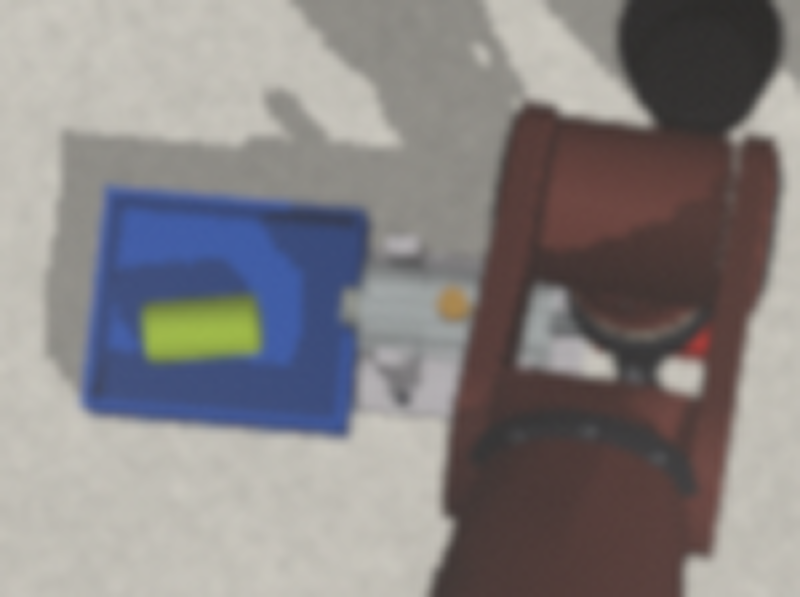

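The plug lies in the blue box at crop (200,328), and the white head shows just past the exit. Now I draw the rod out and return it to the tray.

Run:
```python
from h import *
s=np.load('stand.npz');o0,a=s['o'],float(s['a']);u=np.array([np.cos(np.radians(a)),np.sin(np.radians(a))])
r=np.load('rod.npz');g,yaw=r['g'],float(r['yaw'])
move_l([*(o0+(-90-159)*u),63],speed=120); print(get_obs()['wrist_force'])
p=o0+(-90-159)*u
move_l([*p,130],speed=150)
goto([*g,110],[180,0,yaw]); move_l([*g,18],speed=90); wait(.3)
f0=np.mean([get_obs()['wrist_force'][2] for _ in range(3)]);print('f0',f0)
for z in np.arange(16,6.9,-1):
    move_l([*g,z],speed=25); wait(.15); o=get_obs(); f=o['wrist_force'][2]; print(z,o['tcp_pos'][2].round(1),f.round(1))
    if f-f0>2: break
print(get_obs()['t'],get_obs()['tcp_pos'])
im=get_image('wrist');cv2.imwrite('pics/place.png',im[:,:,::-1])
```

```text
[ 0.34301649  0.52667413 -2.70582145]
f0 -2.064489062376868
16.0 15.9 -2.9
15.0 15.0 -2.4
14.0 14.0 -2.4
13.0 13.0 -3.0
12.0 12.0 -2.0
11.0 11.0 -4.2
10.0 10.1 -1.4
9.0 10.1 4.8
20.7333 [ 567.06527696 -364.82109824   10.1256643 ]
```

Run:
```python
from h import *
r=np.load('rod.npz');g,yaw=r['g'],float(r['yaw'])
move_l([*g,10],speed=25); wait(.2)
grip(50); wait(.3); move_l([*g,60],speed=80); move_l([*g,200],speed=150); wait(.3)
o=get_obs();print(o['t'],o['wrist_force'],o['grip_width'])
im=get_image('wrist')[:,:,::-1];cv2.imwrite('pics/end_w.png',im)
t=get_image('top')[:,:,::-1];cv2.imwrite('pics/end_top.png',cv2.resize(t[140:400,130:530],(800,520),interpolation=cv2.INTER_CUBIC))
```

```text
24.0667 [ 0.73796311  0.07576692 -0.3573434 ] 50.29864786981069
```

View pics/end_w.png

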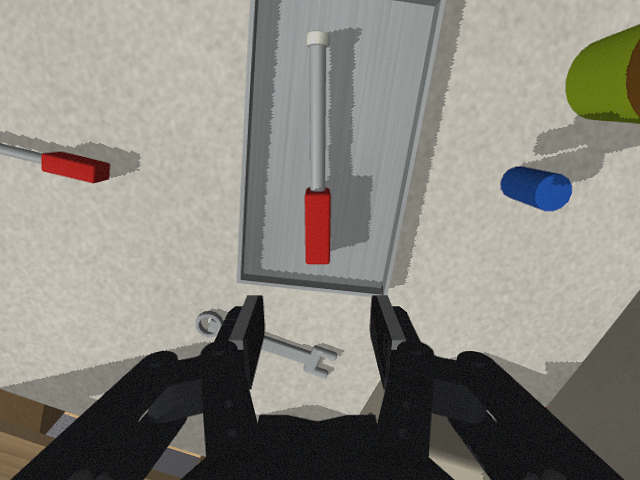

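View pics/end_top.png

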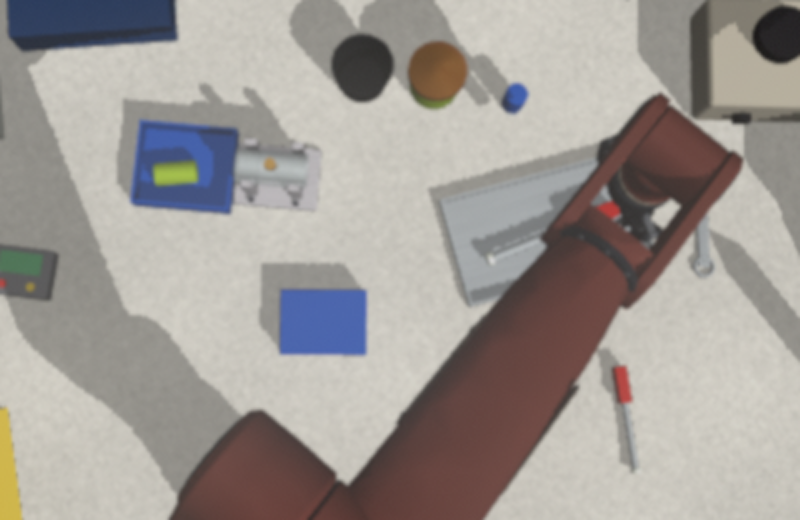

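The rod lies flat in the tray, handle at (317,227) and head at (317,38) in the wrist picture. The plug lies in the box at crop (175,174) in the top view, and the bystanders in view are where they were.

```bash
python3 -c "
from station import *
print(sign_off())"
```

```text
the job is handed in; nothing more can be done
None
```

The plug was pushed out into the blue catch box, the rod was laid back in the tray without being dropped, and the job was handed in at about 24 s; no verdict was returned.

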